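# Ratchet the hold-down nut tight between the gussets

## Task

The post shoe still has one loose hold-down nut, the one between the two gussets, where a spanner cannot make a full turn. Take the ratchet ring spanner from its rest, seat it fully over that nut and tighten it with short back-and-forth swings to about 1.1 newton metres, no tighter; then lift the spanner off and lay it back in its rest.

Things in the scene. Friction and masses are not known exactly. Their poses are not given: they have to be found in the camera images.
- nut_top (a point): centre of the loose hex nut's top, on its upright axis. Nut 24 mm across flats, 14.5 mm high, the top 2.5 mm a cone (24 to 21 mm wide) that centres a ring; hex angle not given. A 16 mm stud stands 17 mm above it. Site z up; x points from nut to post, so the spanner's handle must leave towards -x of this point. Clockwise from above tightens
- washer_seat (a point): on the same axis, 19 mm below nut_top: top of the flat washer (30 mm wide) on the base plate, where the spanner's underside lands when fully down. The nut runs down at 0.3 N m for 0.2 to 1.5 rad (not known), then meets a spring washer: turning on takes 0.9 N m plus 0.35 N m per rad; it stays where left. 1.1 N m is 9 N at the grip, 125 mm out; a hand that has stopped feels about a fifth less
- shoe: black welded post shoe on a steel sub-plate (180 x 180 x 40 mm), fixed. Origin on the nut's axis at table level, x as nut_top. Base plate top at 52 mm. Post 70 mm square, face 35 mm beyond the axis, up to 152 mm. Gussets either side, inner faces 36 mm from the axis, ending 40 mm before it, 92 mm high there: the handle swings about 0.55 rad to each side of -x
- washer (a joint): how far the nut has squeezed the spring washer, m: 0 when loose, 0.32 mm per rad of tightening, 0.18 mm at 1.1 N m. Far smaller than the error of this reading: the tightness must be felt. Too loose below 0.11 mm (1.0 N m), over-tight above 0.51 mm (1.46 N m)
- spanner_ring (a point): ratchet ring spanner, 290 mm, 0.47 kg: ring's axis at its underside. Handle runs to -x; z up. Ring 51 mm wide, 15 mm high; hex hole 25.5 mm across flats in a ratchet wheel of 18 teeth, angle not given. Clockwise it drives after up to 0.35 rad free play and 0.2 rad hex play; backwards it clicks freely (under 0.1 N m)
- spanner: the same spanner, origin and axes as spanner_ring. If the ring stops on top of the nut (about 16.5 mm over washer_seat) the hexes do not match: turned clockwise while resting lightly on the nut, wheel and handle go round together, the nut stays, and within a sixth of a turn the ring can drop. Press lightly (2 N): pushed harder at the grip it tips in the fingers
- spanner_grip (a point): centre of the handle where it balances: 125 mm from the ring's axis, 7.5 mm above the underside, axes as spanner_ring. Flat bar 16 mm wide (y), 8 mm thick (z), straight from 20 to 240 mm from the ring's axis; open jaw 50 mm wide at the tail
- rest_middle (a point): the spanner's rest, fixed: half-way between its two notched uprights (70 mm before and behind along x), at the notch floors, 30 mm above the table. Notches 30 mm wide between horns 16 mm high. With the spanner in place spanner_grip is 4 mm above this point, ring towards +x; the handle is free from above between the uprights. Foot strip 200 x 70 x 6 mm

How it is judged:
On the way, in this order (a step that is already met when the one before it is completed fails the run):
1. the spanner's ring is down over the loose nut (horizontal distance between spanner_ring and nut_top below 0.003 m and z of spanner_ring in the frame of nut_top below -0.012 m and angle between spanner_ring's own z axis and vertical below 0.15 rad), for 0.2 s.
2. the nut has been tightened with it (value of joint washer above 0.00011 m and horizontal distance between spanner_ring and nut_top below 0.004 m), for 0.1 s.
At the end, for the whole second after the job is handed in: The nut is tightened to between about 1.0 and 1.46 N m (spring washer squeezed 0.11 to 0.51 mm) and the spanner lies still and level in both notches of its rest: grip within 30 mm of the rest's middle, 3 mm below to 10 mm above notch floors, along the rest within 0.12 rad (value of joint washer between 0.00011 and 0.00051 m and horizontal distance between spanner_grip and rest_middle below 0.03 m and z of spanner_grip in the frame of rest_middle between -0.003 and 0.01 m and angle between the x axis of spanner_ring and the x axis of rest_middle, either way round below 0.12 rad and angle between spanner_ring's own z axis and vertical below 0.1 rad and linear speed of spanner below 0.02 m/s); the robot touches nothing.
It fails at once if the nut was over-tightened (the moment on it passed about 1.46 N m) (value of joint washer above 0.00051 m).
It also fails if it takes over 72 s, if anything falls off the work surface, if the arm or the gripper's body presses on something with over 40 N, if the wrist force passes 120 N, or if a joint passes its speed limit or range.

## Robot

A 6-joint arm with a two-finger parallel gripper is mounted at the origin on the work surface. World frame = base frame: x ahead of the robot, y to its left, z up, the work surface at z = 0. Lengths are in m, angles in rad, forces in N, time in s.
With the tool pointing down it reaches from about 0.425 to 0.95 m from the base axis. Payload 3.5 kg.
Tool frame: the origin (TCP) lies at the very end of the fingers, on their centre line; the grasp point (between the pads) lies 19 mm behind it (ctrl.grip_point_offset is the distance from the TCP to the grasp point, in m); z points along the fingers, y is the line along which they close (so a half turn about z gives the same grasp; the last joint's range is limited). The gripper opens to 85 mm and grips with 20 to 120 N. Pads are 22 mm wide; open, the fingers measure 114 mm over their backs; the gripper's body (76 mm by 85 mm) begins 54 mm behind the grasp point. The pads swing forward as they close: fully open they stand 13 mm farther back than shut.
Start: joints at [-1.469, 0.286, 1.577, -0, 1.279, -0.15], TCP at [0.168, -0.654, 0.231] pointing down, gripper open.
Joint ranges: [-2.77, 2.77], [-0.9, 2.22], [0.21, 2.48], [-1.53, 4.67], [0.24, 2.81], [-2.84, 2.84]. Speed limits (rad/s): [2.79, 2.79, 3.14, 3.14, 3.14, 3.14].

## Interface

Orientations are given as a unit quaternion [x, y, z, w].
In Python, from plant import telemetry, vision, ctrl gives the robot as it stands.
- The arm moves only by the tool arm_command, never from a script. Its argument "series" is one flat list of numbers, 7 for each row, row after row: the shift along the tool's x, y, z in cm, then the turn, a rotation vector about the tool's x, y, z in degrees, then the closure, from 0 (fully open) to 1 (shut). A call has 1 to 10 rows; each row is the pose to reach, as a shift and turn from the pose commanded when the call began, along the tool's axes at that moment; what a row does not reach only later rows make up. A row lasts 1/12 s, in which the tool goes at most 41.7 mm and 7.16 degrees, less where a joint would pass 70% of its speed; a pose out of reach is approached as far as the arm can. A call with a gripper value outside its range is refused whole. The fingers move at their own pace and stop on an object; "force" is the grip in N (left out, the last holds). Time passes only in rows, so rows that repeat a pose let the fingers close. It gives the time, the measured TCP pose, the force, the opening and the grip force at its end, in the units of the state.
- telemetry.get_state(): the state, without advancing time (a new reading comes with each control period).
- vision.read_camera(name): name is "side" or "top" or "wrist"; returns a dict with "color" (400x640x3 uint8, blue, green, red), "K" (3x3 intrinsics, pixels), "D" ([k1, k2, p1, p2, k3] as OpenCV has them; the pictures are not rectified), "rvec" (rotation vector, rad) and "tvec" (3), from world to camera coordinates, as OpenCV has them; the wrist camera has in their place "T_tool_cam" (4x4, takes a point from camera to tool coordinates, whose origin is the TCP and whose axes are the flange's). Camera axes: x right, y down, z forward; pixel columns grow to the right and rows downward; lengths in m; the calibration is good to about 2 mm. A picture is of the moment at which its call begins: read the wrist's pose just before it. There is no depth.
- ctrl.sign_off(): hands the job in; it is judged then, once.
The state is a dict: "time": time; "qpos": joint angles; "dq": joint speeds; "joint_efforts": joint torques, N m; "eef_pos": TCP position; "tcp_rot": TCP orientation; "contact_force": force on the tool from outside, world axes, zero at the start; "wrist_torque": the same for the moment, N m; "opening": opening from 0.0 (shut) to 1.0 (fully open); "finger_force": force on a finger pad.
Only numpy, scipy, OpenCV 4.12 (cv2) and the standard library are available. Lean on these libraries where they do the work, as an engineer would, in place of code of your own. Each camera call takes 0.05 s, during which the arm holds its last target. There are 200 camera calls.

## Working session

There is one attempt and no reset: what is moved stays moved. The work goes in short steps, Python scripts to look and compute and a tool call to move; the robot and the scene stay as the last step left them, time stands still between calls to the robot, and variables do not carry over. Pictures are saved under pics/ and viewed, at most 10 in all, crops included, and the job is handed in when it is done.

Besides the shell and the picture viewer there is one more tool, called after "Emit:" as name(argument=value, ...) on one line, values as JSON. arm_command: Moves the arm, as the interface text tells. Its arguments: {"type":"object","properties":{"series":{"type":"array","items":{"type":"number"}},"force":{"type":"number"}},"required":["series"]}

```bash
ls; mkdir -p pics; python3 - <<'E'
from plant import telemetry, vision, ctrl
import cv2,numpy as np
s=telemetry.get_state();print(s)
for n in ["side","top","wrist"]:
    c=vision.read_camera(n);cv2.imwrite(f"pics/{n}0.png",c["color"])
    print(n,{k:np.round(v,4).tolist() for k,v in c.items() if k!="color"})
a=cv2.imread("pics/side0.png");b=cv2.imread("pics/top0.png")
E
```

```text
pics
{'time': 0.0, 'qpos': array([-1.46901771e+00,  2.87209764e-01,  1.57818530e+00,  5.30330687e-06,
        1.27857325e+00, -1.50011309e-01]), 'dq': array([ 1.75840852e-05,  5.78837578e-04, -8.63664994e-04, -2.12541697e-03,
        1.00583931e-03,  1.52745672e-03]), 'joint_efforts': array([-2.28478184e-04, -4.05983198e+01, -2.92622405e+01, -1.58297821e-04,
        5.77091021e-03,  1.30130778e-05]), 'eef_pos': array([ 0.16812333, -0.65305196,  0.22991327]), 'tcp_rot': array([ 9.92085087e-01,  1.25561812e-01,  3.11810241e-05, -1.18742701e-03]), 'contact_force': array([-0.84878986, -0.09403322,  0.59274922]), 'wrist_torque': array([-0.04115347, -0.03249211,  0.02288282]), 'finger_force': 0.0, 'opening': 1.001407593119578}
side {'K': [[454.2334, 0.0, 315.4154], [0.0, 454.2334, 193.8877], [0.0, 0.0, 1.0]], 'D': [-0.1231, 0.0, 0.0, 0.0, 0.0], 'rvec': [0.1305, -2.9142, 1.0711], 'tvec': [0.5812, 0.098, 1.1361]}
top {'K': [[450.9765, 0.0, 323.2136], [0.0, 450.9765, 199.8018], [0.0, 0.0, 1.0]], 'D': [-0.0957, 0.0, 0.0, 0.0, 0.0], 'rvec': [2.1915, -2.2269, 0.0801], 'tvec': [-0.0008, 0.6005, 0.9521]}
wrist {'K': [[299.7033, 0.0, 324.351], [0.0, 299.7033, 195.1109], [0.0, 0.0, 1.0]], 'D': [0.0025, 0.0, 0.0, 0.0, 0.0], 'T_tool_cam': [[-0.0007, -0.9574, -0.2886, 0.0732], [1.0, -0.0007, -0.0002, 0.0014], [-0.0, -0.2886, 0.9574, -0.1431], [0.0, 0.0, 0.0, 1.0]]}
```

View pics/top0.png

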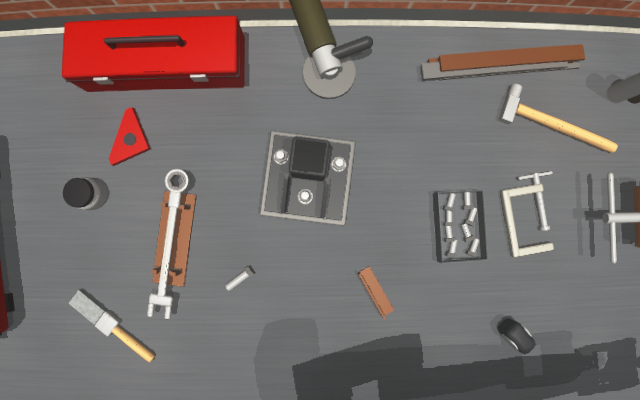

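View pics/side0.png

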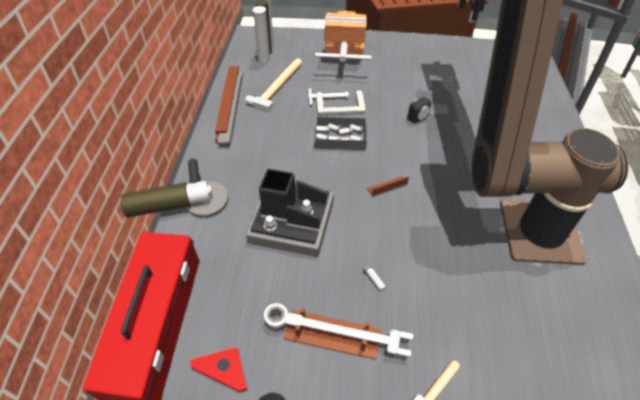

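View pics/wrist0.png

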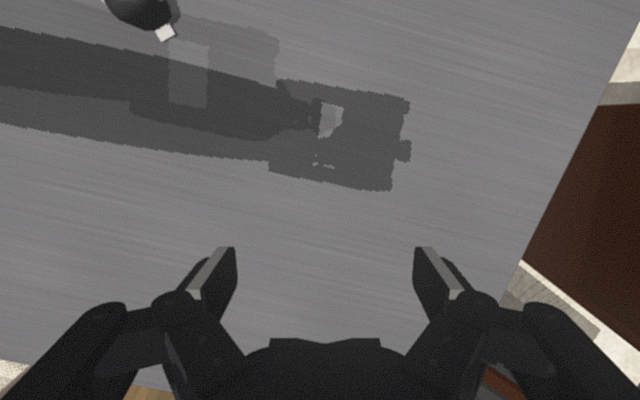

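The top view shows the spanner, with its ring at about (176,181) and its tail at (160,305). It lies on the brown rest. The nut's stud is at about (305,197), between the gussets of the shoe, and the post is at (310,157). In the side view the ring is at (277,316), the tail at (400,342) and the nut at (307,207). The wrist view shows only bare table.

```bash
cat > h.py <<'E'
import numpy as np,cv2
from scipy.spatial.transform import Rotation as R
from plant import telemetry, vision, ctrl
def cam(n):
    s=telemetry.get_state(); c=vision.read_camera(n)
    if n=="wrist":
        T=np.eye(4);T[:3,:3]=R.from_quat(s["tcp_rot"]).as_matrix();T[:3,3]=s["eef_pos"]
        W=T@c["T_tool_cam"]
    else:
        W=np.eye(4);r=cv2.Rodrigues(c["rvec"])[0];W[:3,:3]=r.T;W[:3,3]=-r.T@np.ravel(c["tvec"])
    c["W"]=W; return c
def ray(c,p):
    u=cv2.undistortPoints(np.array([[p]],float),c["K"],c["D"]).ravel()
    d=c["W"][:3,:3]@np.array([u[0],u[1],1]);return c["W"][:3,3],d/np.linalg.norm(d)
def plane(c,p,z):
    o,d=ray(c,p);return o+d*(z-o[2])/d[2]
def tri(*cps):
    A=np.zeros((3,3));b=np.zeros(3);rs=[ray(c,p) for c,p in cps]
    for o,d in rs: P=np.eye(3)-np.outer(d,d);A+=P;b+=P@o
    x=np.linalg.solve(A,b);return x,max(np.linalg.norm(np.cross(x-o,d)) for o,d in rs)
def proj(c,X):
    Wi=np.linalg.inv(c["W"]);return cv2.projectPoints(np.atleast_2d(X).astype(float),cv2.Rodrigues(Wi[:3,:3])[0],Wi[:3,3],c["K"],c["D"])[0][:,0]
E
python3 - <<'E'
from h import *
t=cam("top");s=cam("side")
for n,a,b in [("ring",(176,181),(277,316)),("tail",(160,305),(400,342)),("stud",(305,196),(307,206))]: print(n,*tri((t,a),(s,b)))
def mask(c,box,v=150,sat=40):
    x0,y0,x1,y1=box;h=cv2.cvtColor(c["color"],cv2.COLOR_BGR2HSV);m=np.zeros(h.shape[:2],np.uint8)
    m[y0:y1,x0:x1]=((h[...,2]>v)&(h[...,1]<sat))[y0:y1,x0:x1]*255;return m
for c,box in [(t,(140,160,200,325)),(s,(258,298,420,362))]:
    cs,h=cv2.findContours(mask(c,box),cv2.RETR_CCOMP,cv2.CHAIN_APPROX_NONE)
    for k,i in enumerate(cs):
        if cv2.contourArea(i)>25: print(k,h[0][k][3],cv2.contourArea(i),cv2.boundingRect(i), cv2.fitEllipse(i))
def crop(c,x,y,w,h,f): return cv2.resize(c["color"][y:y+h,x:x+w],None,fx=f,fy=f,interpolation=cv2.INTER_CUBIC)
out=np.zeros((600,800,3),np.uint8)
a=crop(t,140,165,60,150,4);out[:600,:240]=a
a=crop(t,255,125,105,105,3);out[:315,240:555]=a[:315]
a=crop(s,255,295,160,65,3);out[315:510,240:720]=a
a=crop(s,245,165,80,90,3);out[:270,556:796]=a
cv2.imwrite("pics/m.png",out)
E
```

```text
ring [0.64101992 0.29926814 0.03556202] 0.0027917041060424165
tail [0.38141527 0.33554542 0.03529661] 0.0027794347858842803
stud [0.60348325 0.02740296 0.0759658 ] 0.00218563288029892
0 -1 1421.0 (147, 169, 41, 150) ((166.81573486328125, 246.29177856445312), (44.68238067626953, 130.541015625), 7.369769096374512)
2 0 180.5 (168, 173, 17, 17) ((176.04205322265625, 180.494384765625), (14.842806816101074, 15.795883178710938), 15.505014419555664)
10 -1 45.0 (343, 355, 26, 7) ((354.01611328125, 358.9067687988281), (4.953337669372559, 23.73655128479004), 96.8695297241211)
15 -1 162.5 (312, 349, 25, 13) ((323.1808776855469, 356.1724853515625), (11.494239807128906, 23.91731834411621), 95.11663055419922)
40 -1 801.5 (258, 337, 54, 25) ((284.2945556640625, 351.8149108886719), (24.198062896728516, 52.622718811035156), 92.29176330566406)
186 -1 88.5 (408, 298, 12, 27) ((413.5809631347656, 307.96484375), (9.469478607177734, 26.845882415771484), 178.1802978515625)
198 -1 71.0 (326, 298, 17, 19) ((333.40069580078125, 306.67266845703125), (13.358616828918457, 18.553010940551758), 1.976564645767212)
214 -1 2066.5 (258, 298, 161, 64) ((335.5244445800781, 310.8210754394531), (60.04187774658203, 168.4616241455078), 106.50828552246094)
216 214 115.5 (399, 337, 13, 13) ((404.5471496582031, 342.8036804199219), (11.46973991394043, 13.288402557373047), 123.43590545654297)
221 214 139.5 (268, 307, 16, 14) ((275.36029052734375, 313.3970947265625), (12.428753852844238, 14.618617057800293), 76.655517578125)
```

View pics/m.png

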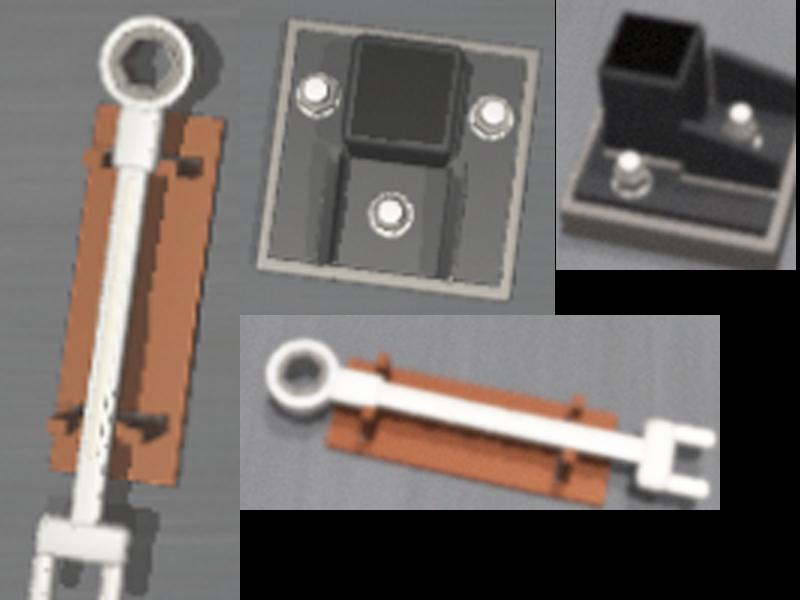

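The crops confirm it. The spanner lies in the rest with its ring at about (0.64, 0.30), and the loose nut is the front one, between the gussets. I'll fly the wrist camera over the nut next.

```bash
cat >> h.py <<'E'
def go(*ws):
    "world targets (x,y,z,yaw of tool x) -> rows in tool axes, cm/deg"
    s=telemetry.get_state();C=R.from_quat(s["tcp_rot"])
    print("t",round(s["time"],2),"now",s["eef_pos"].round(4),"yaw",round(np.arctan2(*C.as_matrix()[[1,0],[0,0]]),4),"F",np.round(s["contact_force"],1),"open",round(s["opening"],3))
    for x,y,z,a in ws:
        T=R.from_euler("z",a)*R.from_euler("x",np.pi)
        d=C.inv().apply(np.array([x,y,z])-s["eef_pos"])*100
        print((x,y,z,a),"->",d.round(2),(C.inv()*T).as_rotvec(degrees=True).round(2),"rows",np.linalg.norm(d)/4.17)
E
python3 -c "
from h import *
go((.45,-.42,.23,-.12),(.5,-.2,.23,-.12),(.56,0.02,.23,-.12))"
```

```text
t 0.25 now [ 0.1682 -0.6534  0.2306] yaw 0.2518 F [ 0.7 -0.   0. ] open 1.001
(0.45, -0.42, 0.23, -0.12) -> [ 33.11 -15.58   0.09] [-0.07  0.   21.3 ] rows 8.774610028843771
(0.5, -0.2, 0.23, -0.12) -> [ 43.43 -35.64   0.11] [-0.07  0.   21.3 ] rows 13.47306298805193
(0.56, 0.02, 0.23, -0.12) -> [ 54.72 -55.45   0.14] [-0.07  0.   21.3 ] rows 18.68275061924547
```

Emit:
arm_command(series=[33.1, -15.6, 0, 0, 0, 21.3, 0, 33.1, -15.6, 0, 0, 0, 21.3, 0, 33.1, -15.6, 0, 0, 0, 21.3, 0, 33.1, -15.6, 0, 0, 0, 21.3, 0, 33.1, -15.6, 0, 0, 0, 21.3, 0, 33.1, -15.6, 0, 0, 0, 21.3, 0, 33.1, -15.6, 0, 0, 0, 21.3, 0, 33.1, -15.6, 0, 0, 0, 21.3, 0, 33.1, -15.6, 0, 0, 0, 21.3, 0])

```text
time: 1.0
eef_pos: [0.4518, -0.4178, 0.2314]
tcp_rot: [0.998, -0.059, 0.0, -0.0]
contact_force: [-1.0, -0.9, -0.6]
opening: 0.999
finger_force: 0.0
```

Emit:
arm_command(series=[4, -38, 0, 0, 0, 0, 0, 4, -38, 0, 0, 0, 0, 0, 4, -38, 0, 0, 0, 0, 0, 4, -38, 0, 0, 0, 0, 0, 4, -38, 0, 0, 0, 0, 0, 4, -38, 0, 0, 0, 0, 0, 4, -38, 0, 0, 0, 0, 0, 4, -38, 0, 0, 0, 0, 0, 4, -38, 0, 0, 0, 0, 0, 4, -38, 0, 0, 0, 0, 0])

```text
time: 1.83
eef_pos: [0.5354, -0.0423, 0.2315]
tcp_rot: [0.998, -0.057, 0.0, -0.001]
contact_force: [-0.1, -0.2, 0.2]
opening: 0.998
finger_force: 0.0
```

Emit:
arm_command(series=[1.65, -7, 0, 0, 0, 0, 0, 1.65, -7, 0, 0, 0, 0, 0, 1.65, -7, 0, 0, 0, 0, 0, 1.65, -7, 0, 0, 0, 0, 0])

```text
time: 2.17
eef_pos: [0.5599, 0.0207, 0.2312]
tcp_rot: [0.998, -0.059, -0.0, 0.0]
contact_force: [0.1, -0.3, 0.2]
opening: 1.0
finger_force: 0.0
```

```bash
python3 - <<'E'
from h import *
go((.56,.02,.23,-.12))
w=cam("wrist");np.save("w1.npy",w,allow_pickle=True);cv2.imwrite("pics/w1.png",w["color"])
print(proj(w,[[.605,.027,.09],[.605,.027,.075]]))
E
```

```text
t 2.17 now [0.5599 0.0207 0.2312] yaw -0.1172 F [ 0.1 -0.3  0.2] open 1.0
(0.56, 0.02, 0.23, -0.12) -> [0.01 0.07 0.12] [0.03 0.02 0.16] rows 0.032801659475584125
[[310.5137714  137.86606291]
 [311.17301057 136.24952663]]
```

View pics/w1.png

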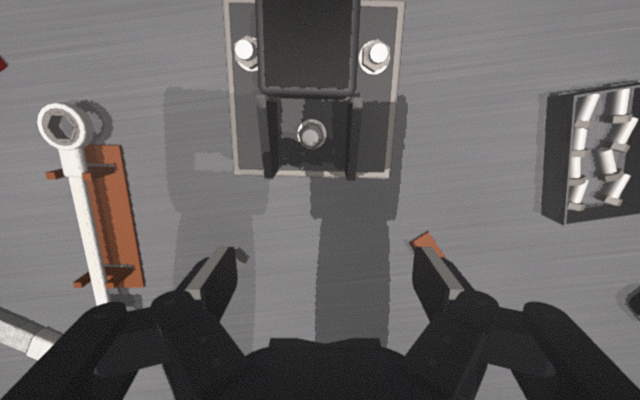

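The nut's stud is at (311,133), between the gussets. The sub-plate's front corners are at (236,173) and (388,177). The spanner's ring is at (65,127) and the rest is to its right. I'll take a second place between the shoe and the spanner, then a third over the spanner.

Emit:
arm_command(series=[-1, -15, 0, 0, 0, 0, 0, -1, -15, 0, 0, 0, 0, 0, -1, -15, 0, 0, 0, 0, 0, -1, -15, 0, 0, 0, 0, 0, -1, -15, 0, 0, 0, 0, 0, -1, -15, 0, 0, 0, 0, 0])

```text
time: 2.72
eef_pos: [0.5678, 0.1695, 0.2311]
tcp_rot: [0.998, -0.06, -0.0, 0.0]
contact_force: [0.1, -1.2, -1.1]
opening: 0.998
finger_force: 0.0
```

```bash
python3 - <<'E'
from h import *
w=cam("wrist");np.save("w2.npy",w,allow_pickle=True);cv2.imwrite("pics/w2.png",w["color"])
go((.5,.305,.23,-.139),(.5,.305,.16,-.139))
E
```

```text
t 2.77 now [0.5679 0.1686 0.2311] yaw -0.1206 F [-0.8  0.1  0.3] open 1.002
(0.5, 0.305, 0.23, -0.139) -> [ -8.38 -12.72   0.1 ] [0.06 0.02 1.05] rows 3.6526658834354606
(0.5, 0.305, 0.16, -0.139) -> [ -8.38 -12.73   7.1 ] [0.06 0.02 1.05] rows 4.0311582509389146
```

View pics/w2.png

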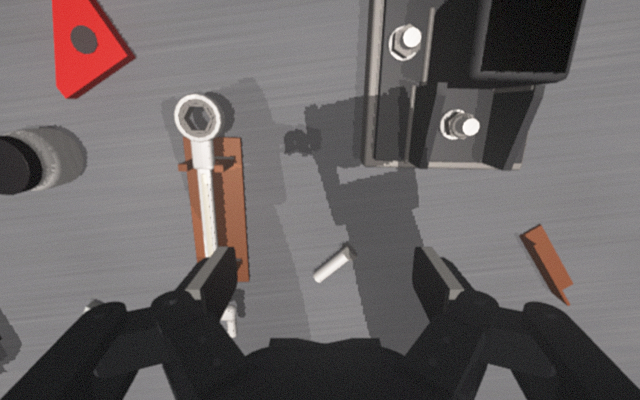

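The second view shows the ring at (198,118). The stud top is at (469,126) and the nut and washer at about (458,125). The sub-plate's left front corner is at (367,165) and the rest's strip lies at x 190–248. Next I measure by contours and triangulation.

```bash
python3 - <<'E'
from h import *
w=[np.load(f"w{i}.npy",allow_pickle=True).item() for i in (1,2)]
def cs(c,box,f):
    x0,y0,x1,y1=box;g=cv2.cvtColor(c["color"],cv2.COLOR_BGR2GRAY)[y0:y1,x0:x1]
    g=cv2.resize(g,None,fx=4,fy=4,interpolation=cv2.INTER_CUBIC)
    for v in f:
        k,_=cv2.findContours((g>v).astype(np.uint8),cv2.RETR_CCOMP,cv2.CHAIN_APPROX_NONE)
        for i in k:
            if cv2.contourArea(i)>16*20:
                e=cv2.fitEllipse(i);print(v,"area",cv2.contourArea(i)/16,"c",((np.array(e[0])-1.5)/4+[x0,y0]).round(2),"ax",np.array(e[1]).round(1)/4)
for n,i,b,f in [("ring1",0,(36,98,96,152),(110,140,170)),("ring2",1,(168,90,228,144),(110,140,170)),("stud1",0,(290,112,332,155),(90,120,150,180)),("stud2",1,(435,105,488,145),(120,160,200,230))]:
    print(n);cs(w[i],b,f)
out=np.zeros((540,800,3),np.uint8)
for k,(i,x,y) in enumerate([(0,290,115),(1,440,105),(0,44,105),(1,177,95)]):
    out[(k//2)*270:(k//2)*270+264,(k%2)*400:(k%2)*400+396]=cv2.resize(w[i]["color"][y:y+44,x:x+66],None,fx=6,fy=6,interpolation=cv2.INTER_CUBIC)
cv2.imwrite("pics/z.png",out)
for p,q in [((236,173),(367,165)),((388,177),(521,167))]:
    a=plane(w[0],p,.04);b=plane(w[1],q,.04);print("corner",a,b,tri((w[0],p),(w[1],q)))
E
```

```text
ring1
110 area 68.125 c [ 92.42 118.71] ax [ 6.725 19.8  ]
110 area 2455.6875 c [ 61.4  123.83] ax [58.225 67.325]
110 area 297.6875 c [ 57.56 127.04] ax [17.8  27.75]
140 area 1842.3125 c [ 60.79 127.03] ax [42.475 55.6  ]
140 area 639.71875 c [ 61.68 126.58] ax [26.2   31.575]
170 area 1759.4375 c [ 60.84 127.09] ax [41.425 54.525]
170 area 1046.8125 c [ 60.19 126.52] ax [31.95  41.725]
ring2
110 area 22.59375 c [225.39 140.73] ax [4.65  7.175]
110 area 2635.125 c [193.85 115.34] ax [58.925 67.   ]
110 area 429.90625 c [195.64 118.13] ax [21.4   26.625]
140 area 1836.84375 c [196.9  118.28] ax [44.825 52.6  ]
140 area 538.3125 c [196.27 117.74] ax [25.225 28.325]
170 area 1762.21875 c [196.96 118.41] ax [43.875 51.65 ]
170 area 1079.09375 c [196.62 117.75] ax [34.775 39.525]
stud1
90 area 766.90625 c [306.2  129.72] ax [25.8   41.575]
120 area 203.6875 c [310.02 136.82] ax [16.    16.325]
120 area 126.28125 c [310.92 133.37] ax [26.45  27.675]
150 area 156.65625 c [310.11 136.57] ax [13.875 14.775]
150 area 21.03125 c [299.67 127.31] ax [3.125 8.825]
stud2
120 area 617.96875 c [458.78 124.59] ax [27.4 38.2]
160 area 235.09375 c [470.56 126.47] ax [16.175 18.575]
160 area 135.5 c [453.   124.52] ax [23.925 27.725]
160 area 21.34375 c [459.74 110.83] ax [3.05 9.4 ]
200 area 211.15625 c [470.55 126.52] ax [15.325 17.575]
200 area 84.28125 c [453.57 124.4 ] ax [24.1 27.5]
230 area 189.875 c [470.52 126.56] ax [14.55 16.65]
corner [0.57085323 0.11927718 0.04      ] [0.57029252 0.11909832 0.04      ] (array([0.57067149, 0.11914969, 0.04049284]), np.float64(0.00026931783645968015))
corner [ 0.54578449 -0.05241707  0.04      ] [ 0.54707912 -0.05386098  0.04      ] (array([ 0.54734814, -0.05177263,  0.04338768]), np.float64(0.0006574626493676031))
```

View pics/z.png

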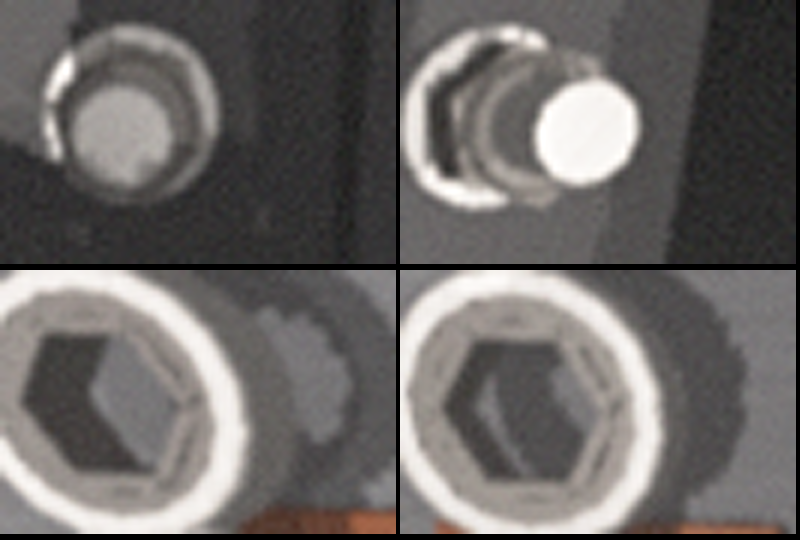

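Emit:
arm_command(series=[-8.4, -12.7, 3, 0, 0, 1, 0, -8.4, -12.7, 3, 0, 0, 1, 0, -8.4, -12.7, 3, 0, 0, 1, 0, -8.4, -12.7, 3, 0, 0, 1, 0, -8.4, -12.7, 3, 0, 0, 1, 0, -8.4, -12.7, 3, 0, 0, 1, 0])

```text
time: 3.27
eef_pos: [0.4994, 0.3052, 0.2008]
tcp_rot: [0.998, -0.068, -0.0, 0.001]
contact_force: [-0.1, 0.3, 0.2]
opening: 1.002
finger_force: 0.0
```

```bash
python3 - <<'E'
from h import *
go()
w=cam("wrist");np.save("w3.npy",w,allow_pickle=True);cv2.imwrite("pics/w3.png",w["color"])
E
```

```text
t 3.27 now [0.4994 0.3052 0.2008] yaw -0.1371 F [-0.1  0.3  0.2] open 1.002
```

View pics/w3.png

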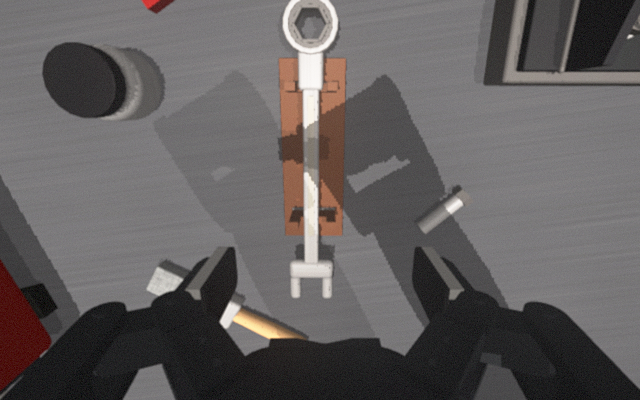

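The third view shows the spanner almost exactly along the tool's x axis. Its ring is at (311,24), the handle runs down x≈312 to the jaw at (312,270), and the rest strip spans rows 58–235. In the zoomed crops, the stud disc centres match the contour fits.

```bash
python3 - <<'E'
from h import *
w=[np.load(f"w{i}.npy",allow_pickle=True).item() for i in (1,2,3)]
def ell(c,box,v):
    x0,y0,x1,y1=box;g=cv2.cvtColor(c["color"],cv2.COLOR_BGR2GRAY)[y0:y1,x0:x1]
    g=cv2.resize(g,None,fx=4,fy=4,interpolation=cv2.INTER_CUBIC)
    k,_=cv2.findContours((g>v).astype(np.uint8),cv2.RETR_CCOMP,cv2.CHAIN_APPROX_NONE)
    for i in k:
        if cv2.contourArea(i)>16*300:
            e=cv2.fitEllipse(i);print("ring3",v,cv2.contourArea(i)/16,((np.array(e[0])-1.5)/4+[x0,y0]).round(2),np.array(e[1])/4)
for v in (140,170,190): ell(w[2],(278,0,345,60),v)
st=tri((w[0],(310.11,136.6)),(w[1],(470.54,126.52)));print("stud top",st)
print("ring top",tri((w[0],(60.19,126.52)),(w[1],(196.62,117.75))))
# handle midline in w3 (top face z by two views below)
g=w[2]["color"].astype(int);pts=[]
for v in list(range(100,130))+list(range(165,205))+list(range(225,255)):
    r=g[v,296:330];m=np.where((r.min(1)>110)&(r.max(1)-r.min(1)<45))[0]
    if 6<len(m)<20: pts.append((296+(m[0]+m[-1])/2,v,len(m)))
pts=np.array(pts);print(len(pts),pts[::12])
P=np.array([plane(w[2],p[:2],.0375) for p in pts]);d=np.polyfit(P[:,0],P[:,1],1);print("handle yaw",np.arctan(d[0]),"y at x=.5,.52",np.polyval(d,[.5,.52]),"res",np.std(P[:,1]-np.polyval(d,P[:,0])))
# rest foot mask: orange
for k in (0,1,2):
    h=cv2.cvtColor(w[k]["color"],cv2.COLOR_BGR2HSV);m=((h[...,0]<14)&(h[...,1]>90)&(h[...,2]>50)).astype(np.uint8)
    b=[(40,135,150,292),(175,130,255,285),(270,50,355,245)][k];mm=np.zeros_like(m);mm[b[1]:b[3],b[0]:b[2]]=m[b[1]:b[3],b[0]:b[2]]
    mm=cv2.morphologyEx(mm,cv2.MORPH_CLOSE,np.ones((15,15)))
    c=max(cv2.findContours(mm,0,2)[0],key=cv2.contourArea);q=cv2.approxPolyDP(cv2.convexHull(c),4,True)[:,0]
    print("rest",k,[(tuple(p),plane(w[k],p,.006)[:2].round(4)) for p in q.tolist()])
E
```

```text
ring3 140 2682.84375 [309.76  26.72] [55.97927094 63.56542206]
ring3 140 792.0625 [309.67  22.44] [30.4584465 33.638237 ]
ring3 170 1075.71875 [309.86  23.39] [49.23978424 63.05524063]
ring3 190 852.34375 [309.75  24.54] [49.98989868 63.54555511]
stud top (array([0.60584671, 0.02722705, 0.09033934]), np.float64(0.00038815046029158846))
ring top (array([0.64393219, 0.29707494, 0.04149268]), np.float64(3.9248076878615176e-05))
91 [[310.  100.   17. ]
 [310.5 112.   16. ]
 [310.  124.   15. ]
 [310.5 172.   16. ]
 [310.  184.   15. ]
 [310.5 196.   16. ]
 [311.  228.   15. ]
 [310.5 248.   14. ]]
handle yaw -0.14625762934455444 y at x=.5,.52 [0.3182257  0.31527951] res 0.000692014401925861
rest 0 [((88, 145), array([0.62  , 0.3022])), ((120, 147), array([0.6131, 0.2644])), ((142, 287), array([0.4185, 0.2952])), ((106, 287), array([0.4245, 0.3454])), ((82, 174), array([0.5859, 0.3221]))]
rest 1 [((183, 137), array([0.6241, 0.3336])), ((240, 139), array([0.6135, 0.2656])), ((247, 281), array([0.4186, 0.2953])), ((197, 261), array([0.4577, 0.3573])), ((178, 166), array([0.59  , 0.3488]))]
rest 2 [((344, 58), array([0.6152, 0.267 ])), ((341, 234), array([0.4191, 0.2941])), ((320, 235), array([0.4213, 0.3197])), ((324, 60), array([0.6161, 0.2877]))]
```

The heights check. The ring top is at 41.5 mm (26.5 + 15 expected). The stud top is at 90.3 mm, so nut_top is at 73.3 mm and the washer seat at 54.3 mm. The grip is at (0.520, 0.315) at a height of 34 mm, and it matches the centre of the rest.

```bash
python3 -c "
from h import *
go((.5202,.315,.08,-.144),(.5202,.315,.015,-.144))"
```

```text
t 3.32 now [0.5002 0.3046 0.2013] yaw -0.1385 F [0.3 0.  0.4] open 0.999
(0.5202, 0.315, 0.08, -0.144) -> [ 1.83 -1.32 12.13] [ 0.05 -0.02  0.31] rows 2.9593125466518018
(0.5202, 0.315, 0.015, -0.144) -> [ 1.83 -1.32 18.63] [ 0.05 -0.02  0.31] rows 4.500846760402512
```

Emit:
arm_command(series=[1.83, -1.32, 4, 0, 0, 0.3, 0, 1.83, -1.32, 8, 0, 0, 0.3, 0, 1.83, -1.32, 12, 0, 0, 0.3, 0, 1.83, -1.32, 15, 0, 0, 0.3, 0, 1.83, -1.32, 17, 0, 0, 0.3, 0, 1.83, -1.32, 18.6, 0, 0, 0.3, 0, 1.83, -1.32, 18.6, 0, 0, 0.3, 0, 1.83, -1.32, 18.6, 0, 0, 0.3, 0])

```text
time: 3.98
eef_pos: [0.5204, 0.3146, 0.015]
tcp_rot: [0.997, -0.073, -0.001, 0.0]
contact_force: [0.8, 0.4, 0.7]
opening: 0.997
finger_force: 0.0
```

Emit:
arm_command(series=[0, 0, 0, 0, 0, 0, 1, 0, 0, 0, 0, 0, 0, 1, 0, 0, 0, 0, 0, 0, 1, 0, 0, 0, 0, 0, 0, 1, 0, 0, 0, 0, 0, 0, 1, 0, 0, 0, 0, 0, 0, 1, 0, 0, 0, 0, 0, 0, 1, 0, 0, 0, 0, 0, 0, 1], force=90)

```text
time: 4.65
eef_pos: [0.5199, 0.3169, 0.0162]
tcp_rot: [0.997, -0.071, 0.0, -0.0]
contact_force: [-2.0, -1.1, 6.1]
opening: 0.162
finger_force: 87.8
```

Emit:
arm_command(series=[0, 0, -1, 0, 0, 0, 1, 0, 0, -3, 0, 0, 0, 1, 0, 0, -6, 0, 0, 0, 1, 0, 0, -10, 0, 0, 0, 1, 0, 0, -13, 0, 0, 0, 1, 0, 0, -13, 0, 0, 0, 1, 0, 0, -13, 0, 0, 0, 1])

```text
time: 5.23
eef_pos: [0.5201, 0.317, 0.1465]
tcp_rot: [0.997, -0.071, 0.001, -0.001]
contact_force: [-0.6, -0.6, -6.8]
opening: 0.16
finger_force: 88.4
```

```bash
python3 - <<'E'
from h import *
a=.34;n=np.array([.6058,.0272]);p=n-.125*np.array([np.cos(a),np.sin(a)])
go((.5202,.315,.145,-.144),(p[0],p[1],.145,a))
s=telemetry.get_state();print(s["wrist_torque"],s["finger_force"])
t=cam("top");w=cam("wrist");cv2.imwrite("pics/t4.png",t["color"])
np.save("w4.npy",w,allow_pickle=True);np.save("t4.npy",t,allow_pickle=True)
g=cv2.resize(t["color"][130:330,130:330],(600,600),interpolation=cv2.INTER_CUBIC)
cv2.imwrite("pics/t4z.png",g)
E
```

```text
t 5.23 now [0.5201 0.317  0.1465] yaw -0.1424 F [-0.6 -0.6 -6.8] open 0.16
(0.5202, 0.315, 0.145, -0.144) -> [0.04 0.2  0.15] [-0.09 -0.15  0.09] rows 0.06084120324334347
(np.float64(0.48795566680895675), np.float64(-0.014485886517601802), 0.145, 0.34) -> [ 1.52 33.27  0.1 ] [ -0.05  -0.17 -27.64] rows 7.987238110217534
[-0.0341367   0.07596017 -0.00721061] 88.44539165496826
```

Emit:
arm_command(series=[0, 0, -3, 0, 0, 0, 1, 0, 0, -5.5, 0, 0, 0, 1, 0.4, 6, -5.5, 0, 0, -5, 1, 0.7, 11, -5.5, 0, 0, -10, 1, 1, 16, -5.5, 0, 0, -15, 1, 1.2, 21, -5.5, 0, 0, -20, 1, 1.3, 26, -5.5, 0, 0, -25, 1, 1.5, 30, -5.5, 0, 0, -27.6, 1, 1.5, 33.3, -5.5, 0, 0, -27.6, 1, 1.5, 33.3, -5.5, 0, 0, -27.6, 1])

```text
time: 6.17
eef_pos: [0.4844, -0.0163, 0.1965]
tcp_rot: [0.986, 0.169, -0.003, -0.001]
contact_force: [1.3, -1.3, -5.3]
opening: 0.165
finger_force: 89.2
```

```bash
python3 - <<'E'
from h import *
go()
s=telemetry.get_state();M=R.from_quat(s["tcp_rot"]).as_matrix()
rt=s["eef_pos"]+M@[.1256,0,-.019+ -.0075]
print("pred ring top",rt, s["contact_force"],s["wrist_torque"])
t=cam("top");sd=cam("side");np.save("t5.npy",[t,sd],allow_pickle=True)
print("proj",proj(t,rt),proj(sd,rt),"old: ring",proj(t,[.6439,.2971,.0415]),"vs 176.04 180.49 ; stud",proj(t,[.6058,.0272,.0903]),proj(sd,[.6058,.0272,.0903]))
a=[t["color"],sd["color"]];out=[]
for im,X,c in ((a[0],rt,t),(a[1],rt,sd)):
    u,v=proj(c,X)[0].astype(int);u0,v0=max(u-50,0),max(v-50,0);print("crop",u0,v0);out.append(cv2.resize(im[v0:v0+100,u0:u0+100],(400,400),interpolation=cv2.INTER_CUBIC))
cv2.imwrite("pics/t5.png",np.hstack(out))
E
```

```text
t 6.17 now [ 0.4844 -0.0163  0.1965] yaw 0.3395 F [ 1.3 -1.3 -5.3] open 0.165
pred ring top [0.60300101 0.02551617 0.22233102] [ 1.3129406  -1.32763377 -5.32763267] [ 0.02479862 -0.07136777 -0.0275078 ]
proj [[304.82778716 192.6612946 ]] [[305.16212853 163.03580552]] old: ring [[176.29077163 180.6890925 ]] vs 176.04 180.49 ; stud [[305.04512196 195.52231236]] [[305.03120387 202.05086799]]
crop 254 142
crop 255 113
```

View pics/t5.png

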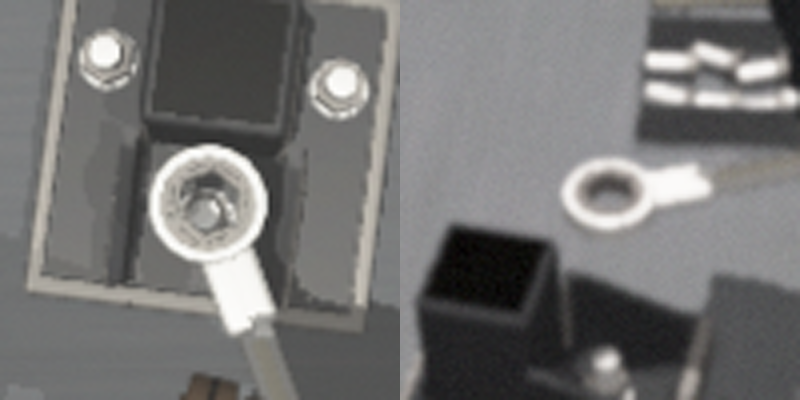

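The top view shows the ring directly over the stud, which is seen through the hole, with the handle leaving towards the robot. The side view shows it level. I'll fit the ring centre precisely and work out the correction.

```bash
cat >> h.py <<'E'
def ringfit(c,u,v,th=(150,170,190),amin=60,amax=600,r=20):
    x0,y0=int(u)-r,int(v)-r;g=cv2.cvtColor(c["color"],cv2.COLOR_BGR2GRAY)[y0:y0+2*r,x0:x0+2*r]
    g=cv2.resize(g,None,fx=4,fy=4,interpolation=cv2.INTER_CUBIC);o=[]
    for t in th:
        for i in cv2.findContours((g>t).astype(np.uint8),cv2.RETR_CCOMP,cv2.CHAIN_APPROX_NONE)[0]:
            if amin<cv2.contourArea(i)/16<amax:
                e=cv2.fitEllipse(i);o.append((t,round(cv2.contourArea(i)/16),*((np.array(e[0])-1.5)/4+[x0,y0]).round(2),*(np.array(e[1])/4).round(1)))
    return o
E
python3 - <<'E'
from h import *
t,s=np.load("t5.npy",allow_pickle=True)
for o in ringfit(t,305.3,193): print("top",o,plane(t,o[2:4],.2223)[:2])
for o in ringfit(s,405/4+204,113+48): print("side",o,plane(s,o[2:4],.2223)[:2])
n=np.array([.6058,.0272])
for a,z in((.34,.12),(.34,.07),(.34,.06)):
  go((*(n-.1256*np.array([np.cos(a),np.sin(a)])),z,a))
E
```

```text
top (150, 140, np.float64(305.55), np.float64(191.62), np.float64(13.8), np.float64(16.1)) [0.60473898 0.02427723]
top (170, 258, np.float64(304.93), np.float64(191.7), np.float64(17.7), np.float64(19.5)) [0.60461995 0.02532132]
top (190, 406, np.float64(305.39), np.float64(192.5), np.float64(22.7), np.float64(22.8)) [0.60326038 0.0245678 ]
side (150, 471, np.float64(308.72), np.float64(160.24), np.float64(19.5), np.float64(32.0)) [0.59615135 0.01632809]
side (150, 103, np.float64(306.87), np.float64(160.23), np.float64(9.3), np.float64(14.3)) [0.60018488 0.01665016]
side (170, 412, np.float64(308.99), np.float64(160.45), np.float64(17.9), np.float64(30.8)) [0.59549892 0.01691724]
side (170, 129, np.float64(306.79), np.float64(160.46), np.float64(10.7), np.float64(15.5)) [0.60028657 0.01736688]
side (190, 380, np.float64(309.07), np.float64(160.53), np.float64(17.0), np.float64(30.2)) [0.59530029 0.0171459 ]
side (190, 150, np.float64(306.82), np.float64(160.49), np.float64(11.5), np.float64(16.6)) [0.60021177 0.01745262]
t 6.27 now [ 0.4847 -0.02    0.1968] yaw 0.3317 F [ 0.9  0.7 -5. ] open 0.16
(np.float64(0.4873900140096397), np.float64(-0.014685978772886289), 0.12, 0.34) -> [ 0.48 -0.41  7.68] [-0.05  0.38 -0.48] rows 1.8474396612948643
t 6.27 now [ 0.4847 -0.02    0.1968] yaw 0.3317 F [ 0.9  0.7 -5. ] open 0.16
(np.float64(0.4873900140096397), np.float64(-0.014685978772886289), 0.07, 0.34) -> [ 0.51 -0.41 12.68] [-0.05  0.38 -0.48] rows 3.044299200934605
t 6.27 now [ 0.4847 -0.02    0.1968] yaw 0.3317 F [ 0.9  0.7 -5. ] open 0.16
(np.float64(0.4873900140096397), np.float64(-0.014685978772886289), 0.06, 0.34) -> [ 0.52 -0.4  13.68] [-0.05  0.38 -0.48] rows 3.2838620848313878
```

Emit:
arm_command(series=[0.5, -0.4, 3, 0, 0, -0.5, 1, 0.5, -0.4, 6, 0, 0, -0.5, 1, 0.5, -0.4, 8.7, 0, 0, -0.5, 1, 0.5, -0.4, 8.7, 0, 0, -0.5, 1, 0.5, -0.4, 8.7, 0, 0, -0.5, 1, 0.5, -0.4, 8.7, 0, 0, -0.5, 1])

```text
time: 6.77
eef_pos: [0.4907, -0.0092, 0.1134]
tcp_rot: [0.985, 0.173, -0.0, -0.0]
contact_force: [0.3, 0.3, -5.0]
opening: 0.158
finger_force: 89.5
```

```bash
python3 - <<'E'
from h import *
n=np.array([.6058,.0272]);a=.34
s=telemetry.get_state();M=R.from_quat(s["tcp_rot"]).as_matrix();rt=s["eef_pos"]+M@[.1256,0,-.0265];print("pred ring top",rt)
t=cam("top")
for o in ringfit(t,*proj(t,rt)[0],amin=130): print("top",o,plane(t,o[2:4],rt[2])[:2])
for z in(.11,.068,.060): go((*(n-.1256*np.array([np.cos(a),np.sin(a)])),z,a))
E
```

```text
pred ring top [0.60872334 0.03365358 0.13984607]
top (170, 165, np.float64(301.13), np.float64(191.33), np.float64(14.9), np.float64(17.5)) [0.61088006 0.03364008]
top (190, 323, np.float64(301.69), np.float64(192.31), np.float64(20.2), np.float64(20.4)) [0.60903343 0.03262241]
t 6.82 now [ 0.4916 -0.0095  0.1146] yaw 0.3482 F [ 0.5 -0.1 -5.1] open 0.162
(np.float64(0.4873900140096397), np.float64(-0.014685978772886289), 0.11, 0.34) -> [-0.57  0.34  0.46] [ 0.06 -0.11  0.47] rows 0.194893479727093
t 6.82 now [ 0.4916 -0.0095  0.1146] yaw 0.3482 F [ 0.5 -0.1 -5.1] open 0.162
(np.float64(0.4873900140096397), np.float64(-0.014685978772886289), 0.068, 0.34) -> [-0.58  0.34  4.66] [ 0.06 -0.11  0.47] rows 1.1293932389127737
t 6.82 now [ 0.4916 -0.0095  0.1146] yaw 0.3482 F [ 0.5 -0.1 -5.1] open 0.162
(np.float64(0.4873900140096397), np.float64(-0.014685978772886289), 0.06, 0.34) -> [-0.58  0.34  5.46] [ 0.06 -0.11  0.47] rows 1.319577153929305
```

Emit:
arm_command(series=[-0.57, 0.34, 1.2, 0, 0, 0.5, 1, -0.57, 0.34, 2.2, 0, 0, 0.5, 1, -0.57, 0.34, 2.2, 0, 0, 0.5, 1, -0.57, 0.34, 2.2, 0, 0, 0.5, 1, -0.57, 0.34, 2.2, 0, 0, 0.5, 1, -0.57, 0.34, 2.2, 0, 0, 0.5, 1])

```text
time: 7.32
eef_pos: [0.4871, -0.0147, 0.0922]
tcp_rot: [0.986, 0.169, 0.001, 0.0]
contact_force: [-0.1, 0.4, -4.4]
opening: 0.162
finger_force: 89.5
```

```bash
python3 - <<'E'
from h import *
n=np.array([.6058,.0272]);a=.34
s=telemetry.get_state();M=R.from_quat(s["tcp_rot"]).as_matrix();rt=s["eef_pos"]+M@[.1256,0,-.0265];print("pred ring top",rt)
t=cam("top")
for o in ringfit(t,*proj(t,rt)[0],th=(160,170,180,190,200),amin=130): print("top",o,plane(t,o[2:4],rt[2])[:2])
t["color"]=cv2.imread("pics/top0.png")
for o in ringfit(t,305,195.5,th=(180,200,220,235),amin=20): print("stud",o,plane(t,o[2:4],.0903)[:2])
for z in(.08,.068,.060): go((*(n-.1256*np.array([np.cos(a),np.sin(a)])),z,a))
E
```

```text
pred ring top [0.60545396 0.02706379 0.11892886]
top (160, 167, np.float64(304.97), np.float64(194.36), np.float64(14.4), np.float64(15.6)) [0.60637353 0.02688192]
top (170, 211, np.float64(305.13), np.float64(194.69), np.float64(15.8), np.float64(17.7)) [0.60573734 0.02658558]
top (180, 596, np.float64(306.46), np.float64(196.92), np.float64(24.3), np.float64(33.6)) [0.60143201 0.02410867]
top (180, 266, np.float64(305.44), np.float64(194.68), np.float64(18.0), np.float64(19.0)) [0.60574745 0.02599331]
top (190, 588, np.float64(306.51), np.float64(196.94), np.float64(24.1), np.float64(33.5)) [0.60139229 0.02401377]
top (190, 307, np.float64(305.45), np.float64(194.62), np.float64(19.8), np.float64(19.8)) [0.60586198 0.02597253]
top (200, 579, np.float64(306.51), np.float64(196.93), np.float64(23.9), np.float64(33.4)) [0.60141142 0.02401349]
top (200, 325, np.float64(305.5), np.float64(194.62), np.float64(20.3), np.float64(20.4)) [0.60586053 0.02587705]
stud (180, 24, np.float64(305.04), np.float64(195.56), np.float64(13.6), np.float64(14.8)) [0.60572565 0.02721119]
stud (180, 48, np
[... 400 characters left out ...]
t64(6.4)) [0.6064707  0.02808837]
t 7.37 now [ 0.487  -0.0147  0.0922] yaw 0.3393 F [-0.4 -0.6 -5.4] open 0.162
(np.float64(0.4873900140096397), np.float64(-0.014685978772886289), 0.08, 0.34) -> [0.04 0.01 1.22] [ 0.05 -0.08 -0.04] rows 0.2921370577267019
t 7.37 now [ 0.487  -0.0147  0.0922] yaw 0.3393 F [-0.4 -0.6 -5.4] open 0.162
(np.float64(0.4873900140096397), np.float64(-0.014685978772886289), 0.068, 0.34) -> [0.03 0.01 2.42] [ 0.05 -0.08 -0.04] rows 0.5798324660057868
t 7.37 now [ 0.487  -0.0147  0.0922] yaw 0.3393 F [-0.4 -0.6 -5.4] open 0.162
(np.float64(0.4873900140096397), np.float64(-0.014685978772886289), 0.06, 0.34) -> [0.03 0.01 3.22] [ 0.05 -0.08 -0.04] rows 0.7716602197973895
```

Emit:
arm_command(series=[0.1, -0.07, 0.6, 0, 0, 0, 1, 0.1, -0.07, 1.2, 0, 0, 0, 1, 0.1, -0.07, 1.8, 0, 0, 0, 1, 0.1, -0.07, 2.4, 0, 0, 0, 1, 0.1, -0.07, 2.4, 0, 0, 0, 1, 0.1, -0.07, 2.4, 0, 0, 0, 1])

```text
time: 7.87
eef_pos: [0.4863, -0.0136, 0.0664]
tcp_rot: [0.986, 0.169, -0.001, -0.0]
contact_force: [0.8, -0.0, -5.5]
opening: 0.166
finger_force: 89.5
```

Emit:
arm_command(series=[0, 0, 0.2, 0, 0, 0, 1, 0, 0, 0.4, 0, 0, 0, 1, 0, 0, 0.6, 0, 0, 0, 1, 0, 0, 0.8, 0, 0, 0, 1, 0, 0, 0.9, 0, 0, 0, 1, 0, 0, 0.9, 0, 0, 0, 1, 0, 0, 0.9, 0, 0, 0, 1])

```text
time: 8.45
eef_pos: [0.4874, -0.0138, 0.0587]
tcp_rot: [0.986, 0.169, 0.0, 0.0]
contact_force: [0.3, -0.3, -3.5]
opening: 0.165
finger_force: 89.8
```

Emit:
arm_command(series=[0, 0, 0.1, 0, 0, 0, 1, 0, 0, 0.1, 0, 0, 0, 1, 0, 0, 0.1, 0, 0, 0, 1])

```text
time: 8.7
eef_pos: [0.4875, -0.0138, 0.0577]
tcp_rot: [0.986, 0.169, 0.001, 0.0]
contact_force: [0.1, 0.7, -2.7]
opening: 0.163
finger_force: 89.9
```

```bash
cat >> h.py <<'E'
def arc(phis,L=12.56,dz=0,z1=None):
    for p in phis:
        r=np.radians(p);print(f"{L-L*np.cos(r):.2f}, {-L*np.sin(r):.2f}, z, 0, 0, {p}, 1,",end=" ")
    print()
E
python3 -c "
from h import *
go();s=telemetry.get_state();print(s['wrist_torque'])
arc(range(4,61,4))"
```

```text
t 8.7 now [ 0.4875 -0.0138  0.0577] yaw 0.3389 F [ 0.1  0.7 -2.7] open 0.163
[ 0.147763   -0.29545731  0.00508196]
0.03, -0.88, z, 0, 0, 4, 1, 0.12, -1.75, z, 0, 0, 8, 1, 0.27, -2.61, z, 0, 0, 12, 1, 0.49, -3.46, z, 0, 0, 16, 1, 0.76, -4.30, z, 0, 0, 20, 1, 1.09, -5.11, z, 0, 0, 24, 1, 1.47, -5.90, z, 0, 0, 28, 1, 1.91, -6.66, z, 0, 0, 32, 1, 2.40, -7.38, z, 0, 0, 36, 1, 2.94, -8.07, z, 0, 0, 40, 1, 3.53, -8.72, z, 0, 0, 44, 1, 4.16, -9.33, z, 0, 0, 48, 1, 4.83, -9.90, z, 0, 0, 52, 1, 5.54, -10.41, z, 0, 0, 56, 1, 6.28, -10.88, z, 0, 0, 60, 1,
```

Emit:
arm_command(series=[0.03, -0.88, 0, 0, 0, 4, 1, 0.12, -1.75, 0, 0, 0, 8, 1, 0.27, -2.61, 0, 0, 0, 12, 1, 0.27, -2.61, 0, 0, 0, 12, 1])

```text
time: 9.03
eef_pos: [0.4808, 0.0128, 0.0575]
tcp_rot: [0.998, 0.065, 0.0, -0.0]
contact_force: [-0.2, -1.6, -3.9]
opening: 0.165
finger_force: 89.9
```

Emit:
arm_command(series=[0.03, -0.88, 0, 0, 0, 4, 1, 0.12, -1.75, 0, 0, 0, 8, 1, 0.27, -2.61, 0, 0, 0, 12, 1, 0.27, -2.61, 0, 0, 0, 12, 1])

```text
time: 9.37
eef_pos: [0.4805, 0.0386, 0.0576]
tcp_rot: [0.999, -0.039, 0.0, 0.0]
contact_force: [-0.9, -0.4, -2.6]
opening: 0.167
finger_force: 89.9
```

```bash
python3 -c "
from h import *
go();s=telemetry.get_state();print(s['wrist_torque'])"
```

```text
t 9.37 now [0.4805 0.0386 0.0576] yaw -0.0783 F [-0.9 -0.4 -2.6] open 0.167
[-0.02704077 -0.27916633  0.05089489]
```

Emit:
arm_command(series=[0.03, -0.88, 0, 0, 0, 4, 1, 0.12, -1.75, 0, 0, 0, 8, 1, 0.12, -1.75, 0, 0, 0, 8, 1])

```text
time: 9.62
eef_pos: [0.4832, 0.0556, 0.0575]
tcp_rot: [0.994, -0.108, 0.0, 0.0]
contact_force: [0.2, -1.3, -3.2]
opening: 0.164
finger_force: 89.8
```

```bash
python3 -c "
from h import *
go();s=telemetry.get_state();print(s['wrist_torque'])"
```

```text
t 9.62 now [0.4832 0.0556 0.0575] yaw -0.2167 F [ 0.2 -1.3 -3.2] open 0.164
[-0.09755524 -0.29313711  0.02702888]
```

Emit:
arm_command(series=[0.03, -0.88, 0, 0, 0, 4, 1, 0.12, -1.75, 0, 0, 0, 8, 1, 0.12, -1.75, 0, 0, 0, 8, 1])

```text
time: 9.87
eef_pos: [0.4877, 0.0723, 0.057]
tcp_rot: [0.984, -0.177, -0.0, 0.0]
contact_force: [0.0, 0.2, -5.0]
opening: 0.161
finger_force: 89.6
```

```bash
python3 -c "
from h import *
go();s=telemetry.get_state();print(s['wrist_torque'])"
```

```text
t 9.87 now [0.4877 0.0723 0.057 ] yaw -0.3558 F [ 0.   0.2 -5. ] open 0.161
[-0.01213784 -0.03213203  0.01472186]
```

The Fz reading and the moment have both dropped away, so the hexes matched. I'll lower the ring onto the washer.

Emit:
arm_command(series=[0, 0, 0.2, 0, 0, 0, 1, 0, 0, 0.4, 0, 0, 0, 1, 0, 0, 0.6, 0, 0, 0, 1, 0, 0, 0.6, 0, 0, 0, 1, 0, 0, 0.6, 0, 0, 0, 1])

```text
time: 10.28
eef_pos: [0.4877, 0.0718, 0.0511]
tcp_rot: [0.984, -0.178, -0.0, 0.0]
contact_force: [1.1, -0.4, -5.6]
opening: 0.165
finger_force: 89.6
```

```bash
python3 -c "
from h import *
go();s=telemetry.get_state();print(s['wrist_torque'])"
```

```text
t 10.28 now [0.4877 0.0718 0.0511] yaw -0.3585 F [ 1.1 -0.4 -5.6] open 0.165
[ 0.08798592 -0.22804296  0.13176573]
```

Emit:
arm_command(series=[0, 0, 0.2, 0, 0, 0, 1, 0, 0, 0.4, 0, 0, 0, 1, 0, 0, 0.6, 0, 0, 0, 1, 0, 0, 0.7, 0, 0, 0, 1, 0, 0, 0.7, 0, 0, 0, 1])

```text
time: 10.7
eef_pos: [0.4878, 0.0722, 0.0441]
tcp_rot: [0.984, -0.178, 0.0, -0.0]
contact_force: [1.0, 0.5, -4.8]
opening: 0.16
finger_force: 89.6
```

```bash
python3 -c "
from h import *
go();s=telemetry.get_state();print(s['wrist_torque'])"
```

```text
t 10.7 now [0.4878 0.0722 0.0441] yaw -0.3588 F [ 1.   0.5 -4.8] open 0.16
[ 0.0952234  -0.24865694  0.0943983 ]
```

Emit:
arm_command(series=[0, 0, 0.1, 0, 0, 0, 1, 0, 0, 0.1, 0, 0, 0, 1, 0, 0, 0.2, 0, 0, 0, 1, 0, 0, 0.2, 0, 0, 0, 1, 0, 0, 0.2, 0, 0, 0, 1])

```text
time: 11.12
eef_pos: [0.4879, 0.0722, 0.0425]
tcp_rot: [0.984, -0.179, 0.0, -0.0]
contact_force: [0.6, 1.0, -2.1]
opening: 0.164
finger_force: 89.8
```

```bash
python3 - <<'E'
from h import *
go();s=telemetry.get_state();print(s['wrist_torque'])
t=cam("top")
M=R.from_quat(s["tcp_rot"]).as_matrix();rt=s["eef_pos"]+M@[.1256,0,-.0265];print("pred ring top",rt,"nut .6058 .0272")
sd=cam("side")
for c,z in ((t,.0693),(t,.0858),(sd,.0693)):
  for o in ringfit(c,*proj(c,[.606,.0275,z])[0],th=(150,170,190),amin=130): print(z,o,plane(c,o[2:4],z)[:2])
E
```

```text
t 11.12 now [0.4879 0.0722 0.0425] yaw -0.359 F [ 0.6  1.  -2.1] open 0.164
[ 0.06468834 -0.29075629  0.10345603]
pred ring top [0.60545863 0.02809545 0.06904529] nut .6058 .0272
0.0693 (150, 589, np.float64(302.21), np.float64(199.76), np.float64(23.8), np.float64(38.5)) [0.59852923 0.03336292]
0.0693 (170, 563, np.float64(303.74), np.float64(198.8), np.float64(23.1), np.float64(33.9)) [0.60042254 0.03024654]
0.0693 (170, 163, np.float64(304.51), np.float64(195.56), np.float64(13.7), np.float64(15.7)) [0.60695262 0.02859655]
0.0693 (190, 547, np.float64(303.73), np.float64(198.8), np.float64(22.7), np.float64(33.6)) [0.60042285 0.03026672]
0.0693 (190, 269, np.float64(304.84), np.float64(196.13), np.float64(18.5), np.float64(18.6)) [0.60578906 0.02794694]
0.0858 (150, 568, np.float64(303.83), np.float64(198.45), np.float64(23.6), np.float64(33.0)) [0.6002816  0.02976124]
0.0858 (170, 552, np.float64(303.87), np.float64(198.45), np.float64(23.2), np.float64(32.6)) [0.60028038 0.02968195]
0.0858 (170, 163, np.float64(304.51), np.float64(195.56), np.float64(13.7), np.float64(15.7)) [0.60600113 0.02832964]
0.0858 (190, 536, np.float64(303.87), np.float64(198.45), np.float64(22.8), np.float64(32.4)) [0.60028038 0.02968195]
0.0858 (190, 269, np.float64(304.84), np.float64(196.13), np.float64(18.5), np.float64(18.6)) [0.60485866 0.02769181]
0.0693 (150, 239, np.float64(311.48), np.float64(208.97), np.float64(14.0), np.float64(31.6)) [0.59020337 0.03028582]
0.0693 (170, 203, np.float64(311.4), np.float64(208.92), np.float64(13.3), np.float64(31.0)) [0.59041119 0.03014902]
0.0693 (190, 176, np.float64(311.36), np.float64(208.96), np.float64(12.8), np.float64(30.5)) [0.59049579 0.03028068]
```

Fully seated: the underside is at about 54 mm and the washer carries the load. Now the first forward swing, watching the moment on the nut.

```bash
cat >> h.py <<'E'
def M(k=5,n=(.6057,.0277)):
    r=[]
    for i in range(k):
        s=telemetry.get_state();p=s["eef_pos"][:2]-n;F=s["contact_force"];r.append([p[0]*F[1]-p[1]*F[0],s["wrist_torque"][2],F[2],s["eef_pos"][2]])
        if k>1: vision.read_camera("wrist")
    r=np.array(r);a=np.arctan2(*R.from_quat(s["tcp_rot"]).as_matrix()[[1,0],[0,0]]);m=r.mean(0)
    print("t %.2f yaw %.4f geo-yaw %.4f M %.3f (rF %.3f Tz %.3f sd %.3f) Fz %.2f z %.4f L %.4f"%(s["time"],a,np.arctan2(-p[1],-p[0]),m[0]+m[1],m[0],m[1],(r[:,0]+r[:,1]).std(),m[2],m[3],np.hypot(*p)))
E
python3 -c "
from h import *
M(4);arc([4,8,12,15]);arc(range(6,61,6));arc(range(-6,-61,-6))"
```

```text
t 11.37 yaw -0.3590 geo-yaw -0.3611 M 0.018 (rF -0.103 Tz 0.121 sd 0.037) Fz -3.72 z 0.0425 L 0.1259
0.03, -0.88, z, 0, 0, 4, 1, 0.12, -1.75, z, 0, 0, 8, 1, 0.27, -2.61, z, 0, 0, 12, 1, 0.43, -3.25, z, 0, 0, 15, 1, 
0.07, -1.31, z, 0, 0, 6, 1, 0.27, -2.61, z, 0, 0, 12, 1, 0.61, -3.88, z, 0, 0, 18, 1, 1.09, -5.11, z, 0, 0, 24, 1, 1.68, -6.28, z, 0, 0, 30, 1, 2.40, -7.38, z, 0, 0, 36, 1, 3.23, -8.40, z, 0, 0, 42, 1, 4.16, -9.33, z, 0, 0, 48, 1, 5.18, -10.16, z, 0, 0, 54, 1, 6.28, -10.88, z, 0, 0, 60, 1, 
0.07, 1.31, z, 0, 0, -6, 1, 0.27, 2.61, z, 0, 0, -12, 1, 0.61, 3.88, z, 0, 0, -18, 1, 1.09, 5.11, z, 0, 0, -24, 1, 1.68, 6.28, z, 0, 0, -30, 1, 2.40, 7.38, z, 0, 0, -36, 1, 3.23, 8.40, z, 0, 0, -42, 1, 4.16, 9.33, z, 0, 0, -48, 1, 5.18, 10.16, z, 0, 0, -54, 1, 6.28, 10.88, z, 0, 0, -60, 1,
```

Emit:
arm_command(series=[0.03, -0.88, -0.1, 0, 0, 4, 1, 0.12, -1.75, -0.1, 0, 0, 8, 1])

```text
time: 11.58
eef_pos: [0.4955, 0.0882, 0.0436]
tcp_rot: [0.969, -0.248, 0.001, -0.0]
contact_force: [3.3, -0.5, -4.1]
opening: 0.163
finger_force: 89.8
```

```bash
python3 -c "
from h import *
M(1)"
```

```text
t 11.58 yaw -0.5019 geo-yaw -0.5018 M 0.150 (rF -0.138 Tz 0.288 sd 0.000) Fz -4.14 z 0.0436 L 0.1257
```

Emit:
arm_command(series=[0.03, -0.88, 0, 0, 0, 4, 1, 0.07, -1.31, 0, 0, 0, 6, 1])

```text
time: 11.75
eef_pos: [0.5024, 0.0995, 0.0434]
tcp_rot: [0.955, -0.298, 0.0, 0.0]
contact_force: [1.6, -1.7, -3.4]
opening: 0.159
finger_force: 89.8
```

```bash
python3 -c "
from h import *
M(1);M(4)"
```

```text
t 11.75 yaw -0.6049 geo-yaw -0.6071 M 0.306 (rF 0.054 Tz 0.251 sd 0.000) Fz -3.40 z 0.0434 L 0.1258
t 11.90 yaw -0.6011 geo-yaw -0.6031 M 0.249 (rF 0.041 Tz 0.208 sd 0.052) Fz -3.76 z 0.0434 L 0.1258
```

Run-down moment of about 0.3 N m, with the nut turning. Next I click back and make a full forward swing, reading at points along it.

Emit:
arm_command(series=[0.07, 1.31, 0, 0, 0, -6, 1, 0.27, 2.61, 0, 0, 0, -12, 1, 0.61, 3.88, 0, 0, 0, -18, 1, 1.09, 5.11, 0, 0, 0, -24, 1, 1.68, 6.28, 0, 0, 0, -30, 1, 2.4, 7.38, 0, 0, 0, -36, 1, 3.23, 8.4, 0, 0, 0, -42, 1, 4.16, 9.33, 0, 0, 0, -48, 1, 5.18, 10.16, 0, 0, 0, -54, 1, 5.18, 10.16, 0, 0, 0, -54, 1])

```text
time: 12.78
eef_pos: [0.4878, -0.0151, 0.0438]
tcp_rot: [0.986, 0.169, 0.001, -0.0]
contact_force: [4.1, 4.7, -3.9]
opening: 0.165
finger_force: 89.8
```

```bash
python3 -c "
from h import *
M(4)"
```

```text
t 12.93 yaw 0.3361 geo-yaw 0.3324 M -0.047 (rF -0.228 Tz 0.181 sd 0.056) Fz -4.31 z 0.0435 L 0.1256
```

Emit:
arm_command(series=[0.07, -1.31, 0, 0, 0, 6, 1, 0.27, -2.61, 0, 0, 0, 12, 1, 0.61, -3.88, 0, 0, 0, 18, 1])

```text
time: 13.23
eef_pos: [0.4806, 0.0254, 0.0438]
tcp_rot: [1.0, 0.01, 0.002, 0.0]
contact_force: [5.7, 0.9, -5.6]
opening: 0.163
finger_force: 89.8
```

```bash
python3 -c "
from h import *
M(1)"
```

```text
t 13.23 yaw 0.0197 geo-yaw 0.0181 M 0.156 (rF -0.102 Tz 0.258 sd 0.000) Fz -5.64 z 0.0438 L 0.1251
```

Emit:
arm_command(series=[0.07, -1.31, 0, 0, 0, 6, 1, 0.27, -2.61, 0, 0, 0, 12, 1])

```text
time: 13.4
eef_pos: [0.4826, 0.0515, 0.0438]
tcp_rot: [0.996, -0.094, 0.002, 0.001]
contact_force: [6.4, -1.1, -4.3]
opening: 0.164
finger_force: 89.7
```

```bash
python3 -c "
from h import *
M(1)"
```

```text
t 13.40 yaw -0.1888 geo-yaw -0.1910 M 0.262 (rF -0.021 Tz 0.283 sd 0.000) Fz -4.33 z 0.0438 L 0.1254
```

Emit:
arm_command(series=[0.07, -1.31, 0, 0, 0, 6, 1, 0.27, -2.61, 0, 0, 0, 12, 1])

```text
time: 13.57
eef_pos: [0.4899, 0.0766, 0.0438]
tcp_rot: [0.98, -0.198, 0.002, 0.001]
contact_force: [5.4, -2.7, -4.9]
opening: 0.165
finger_force: 89.7
```

```bash
python3 -c "
from h import *
M(1)"
```

```text
t 13.57 yaw -0.3977 geo-yaw -0.3994 M 0.333 (rF 0.048 Tz 0.285 sd 0.000) Fz -4.94 z 0.0438 L 0.1256
```

Emit:
arm_command(series=[0.07, -1.31, 0, 0, 0, 6, 1, 0.27, -2.61, 0, 0, 0, 12, 1])

```text
time: 13.73
eef_pos: [0.5023, 0.0995, 0.0436]
tcp_rot: [0.954, -0.299, 0.001, 0.001]
contact_force: [3.7, -2.9, -4.6]
opening: 0.158
finger_force: 89.8
```

```bash
python3 -c "
from h import *
M(1);M(4)"
```

```text
t 13.73 yaw -0.6066 geo-yaw -0.6067 M 0.328 (rF 0.034 Tz 0.294 sd 0.000) Fz -4.56 z 0.0436 L 0.1259
t 13.88 yaw -0.6003 geo-yaw -0.6050 M 0.196 (rF 0.038 Tz 0.158 sd 0.128) Fz -4.55 z 0.0437 L 0.1259
```

Still running down at 0.3 N m. Repeating the swing.

Emit:
arm_command(series=[0.07, 1.31, 0, 0, 0, -6, 1, 0.27, 2.61, 0, 0, 0, -12, 1, 0.61, 3.88, 0, 0, 0, -18, 1, 1.09, 5.11, 0, 0, 0, -24, 1, 1.68, 6.28, 0, 0, 0, -30, 1, 2.4, 7.38, 0, 0, 0, -36, 1, 3.23, 8.4, 0, 0, 0, -42, 1, 4.16, 9.33, 0, 0, 0, -48, 1, 5.18, 10.16, 0, 0, 0, -54, 1, 5.18, 10.16, 0, 0, 0, -54, 1])

```text
time: 14.77
eef_pos: [0.4876, -0.015, 0.0438]
tcp_rot: [0.985, 0.17, 0.001, -0.0]
contact_force: [4.4, 4.9, -5.6]
opening: 0.163
finger_force: 89.8
```

Emit:
arm_command(series=[0.07, -1.31, 0, 0, 0, 6, 1, 0.27, -2.61, 0, 0, 0, 12, 1, 0.61, -3.88, 0, 0, 0, 18, 1])

```text
time: 15.02
eef_pos: [0.4805, 0.0253, 0.0439]
tcp_rot: [1.0, 0.01, 0.002, -0.0]
contact_force: [7.7, 0.7, -5.7]
opening: 0.161
finger_force: 89.8
```

```bash
python3 -c "
from h import *
M(1)"
```

```text
t 15.02 yaw 0.0190 geo-yaw 0.0193 M 0.336 (rF -0.063 Tz 0.399 sd 0.000) Fz -5.73 z 0.0439 L 0.1252
```

Emit:
arm_command(series=[0.07, -1.31, 0, 0, 0, 6, 1, 0.27, -2.61, 0, 0, 0, 12, 1])

```text
time: 15.18
eef_pos: [0.4825, 0.0513, 0.0439]
tcp_rot: [0.996, -0.094, 0.002, 0.0]
contact_force: [6.9, -0.8, -5.7]
opening: 0.159
finger_force: 89.7
```

```bash
python3 -c "
from h import *
M(1)"
```

```text
t 15.18 yaw -0.1892 geo-yaw -0.1894 M 0.270 (rF -0.065 Tz 0.335 sd 0.000) Fz -5.71 z 0.0439 L 0.1254
```

Emit:
arm_command(series=[0.07, -1.31, 0, 0, 0, 6, 1, 0.27, -2.61, 0, 0, 0, 12, 1])

```text
time: 15.35
eef_pos: [0.4894, 0.0752, 0.0437]
tcp_rot: [0.981, -0.196, 0.001, 0.002]
contact_force: [4.3, -9.7, -4.7]
opening: 0.165
finger_force: 90.1
```

```bash
python3 -c "
from h import *
M(1)"
```

```text
t 15.35 yaw -0.3952 geo-yaw -0.3875 M 1.517 (rF 0.925 Tz 0.592 sd 0.000) Fz -4.69 z 0.0437 L 0.1256
```

Emit:
arm_command(series=[0.07, -1.31, 0, 0, 0, 6, 1, 0.27, -2.61, 0, 0, 0, 12, 1])

```text
time: 15.52
eef_pos: [0.5014, 0.0982, 0.0433]
tcp_rot: [0.955, -0.298, 0.001, 0.002]
contact_force: [3.9, -6.5, -4.6]
opening: 0.162
finger_force: 90.0
```

```bash
python3 -c "
from h import *
M(1);M(4)"
```

```text
t 15.52 yaw -0.6046 geo-yaw -0.5945 M 0.990 (rF 0.406 Tz 0.584 sd 0.000) Fz -4.58 z 0.0433 L 0.1259
t 15.67 yaw -0.5996 geo-yaw -0.5984 M 0.588 (rF 0.250 Tz 0.339 sd 0.264) Fz -4.04 z 0.0435 L 0.1259
```

The spring washer was met between yaw −0.19 and −0.39, so it has been turned 0.2–0.4 rad so far. I need roughly 0.35 rad more. I'll click back and swing slowly with fine readings.

Emit:
arm_command(series=[0.07, 1.31, 0, 0, 0, -6, 1, 0.27, 2.61, 0, 0, 0, -12, 1, 0.61, 3.88, 0, 0, 0, -18, 1, 1.09, 5.11, 0, 0, 0, -24, 1, 1.68, 6.28, 0, 0, 0, -30, 1, 2.4, 7.38, 0, 0, 0, -36, 1, 3.23, 8.4, 0, 0, 0, -42, 1, 4.16, 9.33, 0, 0, 0, -48, 1, 5.18, 10.16, 0, 0, 0, -54, 1, 5.18, 10.16, 0, 0, 0, -54, 1])

```text
time: 16.55
eef_pos: [0.4874, -0.015, 0.0439]
tcp_rot: [0.985, 0.17, 0.001, -0.0]
contact_force: [5.4, 5.2, -4.9]
opening: 0.165
finger_force: 89.8
```

Emit:
arm_command(series=[0.01, -0.44, 0, 0, 0, 2, 1, 0.03, -0.88, 0, 0, 0, 4, 1, 0.07, -1.31, 0, 0, 0, 6, 1])

```text
time: 16.8
eef_pos: [0.4831, -0.0007, 0.0435]
tcp_rot: [0.993, 0.116, 0.001, -0.001]
contact_force: [6.3, 2.7, -3.7]
opening: 0.163
finger_force: 89.8
```

```bash
python3 -c "
from h import *
M(1)"
```

```text
t 16.80 yaw 0.2320 geo-yaw 0.2276 M -0.067 (rF -0.155 Tz 0.088 sd 0.000) Fz -3.72 z 0.0435 L 0.1258
```

Emit:
arm_command(series=[0.01, -0.44, 0, 0, 0, 2, 1, 0.03, -0.88, 0, 0, 0, 4, 1, 0.07, -1.31, 0, 0, 0, 6, 1])

```text
time: 17.05
eef_pos: [0.4816, 0.012, 0.044]
tcp_rot: [0.998, 0.064, 0.002, -0.0]
contact_force: [6.8, 0.1, -5.5]
opening: 0.165
finger_force: 89.8
```

```bash
python3 -c "
from h import *
M(1)"
```

```text
t 17.05 yaw 0.1288 geo-yaw 0.1260 M 0.436 (rF 0.097 Tz 0.339 sd 0.000) Fz -5.48 z 0.0440 L 0.1251
```

Emit:
arm_command(series=[0.01, -0.44, 0, 0, 0, 2, 1, 0.03, -0.88, 0, 0, 0, 4, 1, 0.07, -1.31, 0, 0, 0, 6, 1])

```text
time: 17.3
eef_pos: [0.4806, 0.0237, 0.044]
tcp_rot: [1.0, 0.014, 0.002, 0.001]
contact_force: [5.7, -4.6, -5.1]
opening: 0.163
finger_force: 90.0
```

```bash
python3 -c "
from h import *
M(1)"
```

```text
t 17.30 yaw 0.0270 geo-yaw 0.0323 M 1.120 (rF 0.603 Tz 0.518 sd 0.000) Fz -5.09 z 0.0440 L 0.1252
```

Emit:
arm_command(series=[0.01, -0.44, 0, 0, 0, 2, 1, 0.03, -0.88, 0, 0, 0, 4, 1, 0.07, -1.31, 0, 0, 0, 6, 1])

```text
time: 17.55
eef_pos: [0.4807, 0.0367, 0.0439]
tcp_rot: [0.999, -0.039, 0.002, 0.001]
contact_force: [4.6, -3.4, -4.8]
opening: 0.167
finger_force: 89.9
```

```bash
python3 -c "
from h import *
M(1)"
```

```text
t 17.55 yaw -0.0775 geo-yaw -0.0718 M 0.955 (rF 0.386 Tz 0.569 sd 0.000) Fz -4.78 z 0.0439 L 0.1253
```

Emit:
arm_command(series=[0.01, -0.44, 0, 0, 0, 2, 1, 0.03, -0.88, 0, 0, 0, 4, 1, 0.07, -1.31, 0, 0, 0, 6, 1])

```text
time: 17.8
eef_pos: [0.4822, 0.0495, 0.0438]
tcp_rot: [0.996, -0.091, 0.001, 0.001]
contact_force: [5.5, -5.1, -5.0]
opening: 0.165
finger_force: 90.0
```

```bash
python3 -c "
from h import *
M(1)"
```

```text
t 17.80 yaw -0.1818 geo-yaw -0.1749 M 1.117 (rF 0.512 Tz 0.605 sd 0.000) Fz -5.02 z 0.0438 L 0.1254
```

Emit:
arm_command(series=[0.01, -0.44, 0, 0, 0, 2, 1, 0.03, -0.88, 0, 0, 0, 4, 1, 0.07, -1.31, 0, 0, 0, 6, 1])

```text
time: 18.05
eef_pos: [0.485, 0.0621, 0.0436]
tcp_rot: [0.99, -0.143, 0.001, 0.002]
contact_force: [3.5, -5.4, -5.3]
opening: 0.166
finger_force: 90.1
```

```bash
python3 -c "
from h import *
M(1);M(5)"
```

```text
t 18.05 yaw -0.2861 geo-yaw -0.2779 M 1.104 (rF 0.532 Tz 0.572 sd 0.000) Fz -5.33 z 0.0436 L 0.1255
t 18.25 yaw -0.2848 geo-yaw -0.2787 M 0.940 (rF 0.422 Tz 0.518 sd 0.097) Fz -4.82 z 0.0436 L 0.1255
```

The moment is about 1.1 N m moving and 0.94 stopped, which matches the 0.55–0.8 rad of washer turn counted. Now I ease back 8° to unload and lift off.

Emit:
arm_command(series=[0.03, 0.88, 0, 0, 0, -4, 1, 0.12, 1.75, 0, 0, 0, -8, 1, 0.12, 1.75, 0, 0, 0, -8, 1, 0.12, 1.75, -0.4, 0, 0, -8, 1, 0.12, 1.75, -0.9, 0, 0, -8, 1, 0.12, 1.75, -1.4, 0, 0, -8, 1, 0.12, 1.75, -2, 0, 0, -8, 1, 0.12, 1.75, -2.6, 0, 0, -8, 1, 0.12, 1.75, -2.6, 0, 0, -8, 1])

```text
time: 19.05
eef_pos: [0.4796, 0.0466, 0.0695]
tcp_rot: [0.997, -0.075, -0.001, -0.0]
contact_force: [0.1, -0.1, -5.0]
opening: 0.16
finger_force: 89.8
```

```bash
python3 -c "
from h import *
go();M(1)"
```

```text
t 19.05 now [0.4796 0.0466 0.0695] yaw -0.1502 F [ 0.1 -0.1 -5. ] open 0.16
t 19.05 yaw -0.1502 geo-yaw -0.1489 M 0.000 (rF 0.014 Tz -0.014 sd 0.000) Fz -5.01 z 0.0695 L 0.1275
```

Emit:
arm_command(series=[0, 0, -3, 0, 0, 0, 1, 0, 0, -7, 0, 0, 0, 1, 0, 0, -11, 0, 0, 0, 1, 0, -2, -12.5, 0, 0, 0, 1, 0, -6, -12.5, 0, 0, 0, 1, 0, -10, -12.5, 0, 0, 0, 1, 0, -14, -12.5, 0, 0, 0, 1, 0, -18, -12.5, 0, 0, 0, 1, 0, -22, -12.5, 0, 0, -0.3, 1, 0, -25, -12.5, 0, 0, -0.3, 1])

```text
time: 19.88
eef_pos: [0.5163, 0.2961, 0.1926]
tcp_rot: [0.997, -0.072, -0.002, 0.0]
contact_force: [-0.3, -0.9, -4.5]
opening: 0.16
finger_force: 89.8
```

Emit:
arm_command(series=[0, -2.2, 3, 0, 0, 0, 1, 0, -2.2, 7, 0, 0, 0, 1, 0, -2.2, 9.5, 0, 0, 0, 1, 0, -2.2, 9.5, 0, 0, 0, 1, 0, -2.2, 9.5, 0, 0, 0, 1, 0, -2.2, 9.5, 0, 0, 0, 1])

```text
time: 20.38
eef_pos: [0.522, 0.3155, 0.1006]
tcp_rot: [0.997, -0.072, 0.001, -0.0]
contact_force: [-0.0, 0.4, -3.9]
opening: 0.162
finger_force: 89.8
```

```bash
python3 - <<'E'
from h import *
go((.5202,.316,.05,-.144),(.5202,.316,.017,-.144))
s=telemetry.get_state();Mx=R.from_quat(s["tcp_rot"]).as_matrix()
rt=s["eef_pos"]+Mx@[.1256,0,-.0265];print("pred ring top",rt,s["wrist_torque"])
t=cam("top");u=proj(t,rt)[0]
for o in ringfit(t,*u,th=(160,180,200),amin=130): print(o,plane(t,o[2:4],rt[2])[:2])
E
```

```text
t 20.38 now [0.522  0.3155 0.1006] yaw -0.1449 F [-0.   0.4 -3.9] open 0.162
(0.5202, 0.316, 0.05, -0.144) -> [-0.19 -0.03  5.06] [-0.04 -0.06 -0.05] rows 1.2133187741137528
(0.5202, 0.316, 0.017, -0.144) -> [-0.19 -0.02  8.36] [-0.04 -0.06 -0.05] rows 2.0043623291233894
pred ring top [0.64622823 0.29729589 0.12719414] [ 0.03256165 -0.00806817  0.04289099]
(160, 216, np.float64(163.67), np.float64(175.37), np.float64(16.3), np.float64(17.1)) [0.64632306 0.2956413 ]
(180, 583, np.float64(163.38), np.float64(177.48), np.float64(24.2), np.float64(32.5)) [0.642296   0.29618638]
(180, 315, np.float64(163.51), np.float64(175.09), np.float64(19.5), np.float64(20.6)) [0.64686454 0.29595359]
(200, 563, np.float64(163.37), np.float64(177.49), np.float64(23.8), np.float64(32.1)) [0.64227721 0.29620567]
(200, 339, np.float64(163.57), np.float64(175.17), np.float64(20.3), np.float64(21.3)) [0.64670933 0.29583668]
```

Emit:
arm_command(series=[-0.2, -0.05, 2.5, 0, 0, 0, 1, -0.2, -0.05, 5, 0, 0, 0, 1, -0.2, -0.05, 6.5, 0, 0, 0, 1, -0.2, -0.05, 7.5, 0, 0, 0, 1, -0.2, -0.05, 8.1, 0, 0, 0, 1, -0.2, -0.05, 8.4, 0, 0, 0, 1, -0.2, -0.05, 8.4, 0, 0, 0, 1, -0.2, -0.05, 8.4, 0, 0, 0, 1])

```text
time: 21.1
eef_pos: [0.5208, 0.3167, 0.017]
tcp_rot: [0.997, -0.072, 0.001, -0.001]
contact_force: [0.4, -0.3, -4.9]
opening: 0.162
finger_force: 89.9
```

```bash
python3 -c "
from h import *
go();s=telemetry.get_state();print(s['wrist_torque'])"
```

```text
t 21.1 now [0.5208 0.3167 0.017 ] yaw -0.1446 F [ 0.4 -0.3 -4.9] open 0.162
[ 0.03572085  0.02720586 -0.04100175]
```

Emit:
arm_command(series=[0, 0, 0.1, 0, 0, 0, 1, 0, 0, 0.1, 0, 0, 0, 1, 0, 0, 0.1, 0, 0, 0, 1, 0, 0, 0.1, 0, 0, 0, 1])

```text
time: 21.43
eef_pos: [0.5208, 0.3168, 0.0163]
tcp_rot: [0.997, -0.072, 0.001, -0.001]
contact_force: [-1.0, -0.1, 3.9]
opening: 0.161
finger_force: 90.8
```

Emit:
arm_command(series=[0, 0, 0.1, 0, 0, 0, 0.8, 0, 0, 0.1, 0, 0, 0, 0.6, 0, 0, 0.1, 0, 0, 0, 0.3, 0, 0, 0.1, 0, 0, 0, 0, 0, 0, 0.1, 0, 0, 0, 0, 0, 0, 0.1, 0, 0, 0, 0, 0, 0, 0.1, 0, 0, 0, 0, 0, 0, 0.1, 0, 0, 0, 0])

```text
time: 22.1
eef_pos: [0.5194, 0.3163, 0.0133]
tcp_rot: [0.997, -0.072, 0.0, -0.0]
contact_force: [1.0, -0.2, 0.3]
opening: 1.0
finger_force: 0.0
```

Emit:
arm_command(series=[0, 0, -1, 0, 0, 0, 0, 0, 0, -3, 0, 0, 0, 0, 0, 0, -6, 0, 0, 0, 0, 0, 0, -10, 0, 0, 0, 0, 0, 0, -14, 0, 0, 0, 0, -2, 0, -18, 0, 0, 0, 0, -2, 0, -18, 0, 0, 0, 0, -2, 0, -18, 0, 0, 0, 0, -2, 0, -18, 0, 0, 0, 0])

```text
time: 22.85
eef_pos: [0.4994, 0.3191, 0.1938]
tcp_rot: [0.997, -0.072, 0.0, -0.0]
contact_force: [-0.4, 0.2, -0.7]
opening: 0.997
finger_force: 0.0
```

```bash
python3 - <<'E'
from h import *
go()
w=cam("wrist");t=cam("top");s=cam("side")
cv2.imwrite("pics/wend.png",w["color"])
out=np.zeros((600,800,3),np.uint8);out[:400,:640]=w["color"];out[400:600,:400]=cv2.resize(t["color"][165:325,100:420],(400,200));out[400:600,400:]=cv2.resize(s["color"][280:380,230:430],(400,200))
cv2.imwrite("pics/end.png",out)
for o in ringfit(t,176,180.5,th=(160,180,200),amin=130): print(o,plane(t,o[2:4],.0415)[:2])
p=proj(w,[.644,.297,.0415])[0];print(p)
for o in ringfit(w,*p,th=(140,170,190),amin=500,amax=2000,r=30) if p[1]>30 else []: print(o,plane(w,o[2:4],.0415)[:2])
E
```

```text
t 22.85 now [0.4994 0.3191 0.1938] yaw -0.1441 F [-0.4  0.2 -0.7] open 0.997
(160, 525, np.float64(175.55), np.float64(182.56), np.float64(22.3), np.float64(32.3)) [0.63999789 0.29866436]
(160, 198, np.float64(176.25), np.float64(179.78), np.float64(15.5), np.float64(16.6)) [0.64581126 0.29719006]
(180, 506, np.float64(175.61), np.float64(182.57), np.float64(21.9), np.float64(31.9)) [0.63997473 0.29853707]
(180, 260, np.float64(176.11), np.float64(179.84), np.float64(18.1), np.float64(18.4)) [0.64569032 0.29748679]
(200, 487, np.float64(175.66), np.float64(182.58), np.float64(21.5), np.float64(31.6)) [0.63995193 0.29843099]
(200, 282, np.float64(176.13), np.float64(179.9), np.float64(18.8), np.float64(19.1)) [0.64556353 0.29744412]
[324.05072537  18.17015177]
```

View pics/end.png

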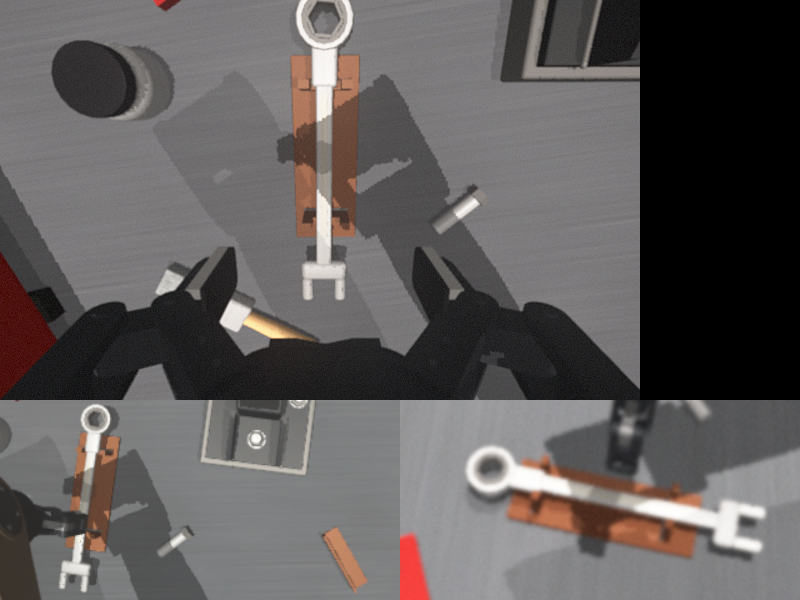

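The spanner lies in both notches, with its ring at about (0.645, 0.297) as before. The hand is clear and empty. Handing in.

```bash
python3 -c "
from plant import ctrl
print(ctrl.sign_off())"
```

```text
the job is handed in; nothing more can be done
None
```

The loose nut is tightened to about 1.1 N m, judged by feel and by the angle turned past the spring washer. The spanner is back in both notches of its rest, the gripper is clear, and the job was handed in at about 23 s (no verdict was returned).

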